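# Loosen a lock ring with a pin spanner

## Robot

A 6-joint arm with a two-finger parallel gripper is mounted at the origin on a cart in front of the work surface, level with it; the furniture and walls round the work are solid. World frame = base frame: x ahead of the robot, y to its left, z up, the work surface at z = 0. Lengths are in m, angles in degrees, forces in N, time in s.
With the tool pointing down it reaches from about 0.35 to 0.875 m from the base axis. Payload 4.2 kg.
Tool frame: the origin (TCP) lies at the very end of the fingers, on their centre line; the grasp point (between the pads) lies 19 mm behind it; z points along the fingers, y is the line along which they close (so a half turn about z gives the same grasp; the last joint's range is limited). The gripper opens to 87 mm and grips with 3 to 60 N. Pads are 19 mm wide; open, the fingers measure 117 mm over their backs; the gripper's body (75 mm by 190 mm) begins 51 mm behind the grasp point.
Start: joints at [-58.579, 22.042, 0.453, 0, -68.411, -14.817], TCP at [0.179, -0.599, 0.223] pointing down, gripper open.
Joint ranges: [-179.83, 179.83], [-69.29, 118.12], [-61.27, 80.66], [-181.25, 117.63], [-171.15, -9.14], [-177.46, 177.46]. Speed limits (degrees/s): [159.86, 159.86, 180, 180, 180, 180].

## Interface

Orientations are given as a 3x3 rotation matrix whose columns are the frame's x, y, z axes.
In Python, from station import monitor, cams, ticket gives the robot as it stands.
- The arm moves only by the tool drive_tool, never from a script. Its argument "moves" is a list of rows, each an object with "delta_pos": the shift along the tool's x, y, z in mm, a list of three; "turn": the turn about the tool's z in rad; "claw": the opening, from 0 (shut) to 1 (fully open). A call has 1 to 12 rows; each row shifts and turns the commanded pose from where the row before left it, along the tool's axes as they then stand; what a row does not reach is not made up. A row lasts 1/8 s, in which the tool goes at most 62.5 mm and 10.7 degrees, less where a joint would pass 70% of its speed; a pose out of reach is approached as far as the arm can. A call is refused whole if a number of a shift passes 62.5 or a number of a turn 0.188, either way. A call with a gripper value outside its range is refused whole. The fingers move at their own pace and stop on an object; the grip force is fixed at half the most. Time passes only in rows, so rows that do not move let the fingers close. It gives the time, the measured TCP pose, the force, the opening and the grip force at its end, in the units of the state.
- monitor.sense(): the state, without advancing time (a new reading comes with each control period).
- cams.capture(name): name is "side" or "top" or "wrist"; returns a dict with "color" (384x512x3 uint8, red, green, blue), "range_z" (384x512 float32, m along the optical axis (not along the pixel's ray), 0 where there is no reading), "vertical_fov" (degrees; the focal length in pixels is half the picture's height over the tangent of half this angle, whatever the lens; pixels are square), "cx", "cy" (the principal point, pixels), "extrinsics" (4x4, takes a point from camera to world coordinates). Camera axes: x right, y down, z forward; pixel columns grow to the right and rows downward; lengths in m; the calibration is good to about 2 mm. A picture is of the moment at which its call begins.
- ticket.finish_job(): hands the job in; it is judged then, once.
The state is a dict: "time_s": time; "joints": joint angles; "joint_velocities": joint speeds; "effort": joint torques, N m; "tcp_pos": TCP position; "ee_rot": TCP orientation; "wrist_force": force on the tool from outside, world axes, zero at the start; "moment": the same for the moment, N m; "gripper_width": opening from 0.0 (shut) to 1.0 (fully open); "gripper_force": force on a finger pad.
Only numpy, scipy, OpenCV 4.12 (cv2) and the standard library are available. Lean on these libraries where they do the work, as an engineer would, in place of code of your own. Each camera call takes 0.05 s, during which the arm holds its last target. There are 200 camera calls.

## Task

Loosen the lock ring of the round housing with the T-handled pin spanner: set both prongs down into the ring's two holes, turn the ring anticlockwise (seen from above) as far as it goes, then lift the spanner out and stand it back upright in its slotted rest. Leave the other things on the bench where they are.

Things in the scene. Friction and masses are not known exactly. Their poses are not given: they have to be found in the camera images.
- spanner_grip (a point): T-handled steel pin spanner, loose, 0.25 kg. Point: on its axis, mid black grip block: 36 mm along its x, 18 mm thick along y (pinch here, from above), from 30 mm below to 24 mm above the point. T-bar 132 mm long, 10-13 mm thick, along x, 13 mm above the point. Yoke plate 80 x 36 x 10 mm, underside 40 mm below the point. z up, x along the line of the prongs; works either way round
- prong_a (a point): tip centre of one of the spanner's two prongs, 50 mm below spanner_grip and 30 mm along its +x. Prongs stick 10 mm down from the yoke, 8 mm thick, the last 3 mm tapered to 5 mm. The spanner starts upright in its rest
- prong_b (a point): tip centre of the other prong, 30 mm along the spanner's -x (60 mm from the first)
- lock_ring (a joint): angle of the steel lock ring in rad: 0 tight, grows anticlockwise seen from above, stops fully loosened at 1.15. It stays where it is left; friction about 0.15 N m. It starts between 0 and 0.35
- ring_face (a point): centre of the lock ring's upper face, 70 mm above the bench, z up on the ring's turning axis. Flat steel ring, 84 mm across, 12 mm thick, 36 mm bore, on a fixed round aluminium housing 104 mm across with a 128x128 mm base plate
- hole_a (a point): mouth centre, on the upper face, of one of the ring's two prong holes (12 mm across, 12 mm deep), 30 mm from the ring's centre on its +x; it turns with the ring
- hole_b (a point): mouth centre of the other prong hole, opposite (60 mm from the first, on the ring's -x)
- spanner_rest: fixed slotted rest for the spanner, grey, 120 (x) x 64 (y) mm, origin at the centre of its underside on the bench, z up. Its top is 26 mm high; an open slot 92 mm long (x), 18 mm wide (y) and 20 mm deep takes both prongs, while the yoke lies flat on the top at both sides of the slot: then spanner_grip is 66 mm above the origin and the prong tips 16 mm
- screw_dish: small round steel screw dish, 77 mm across, 15 mm high, bystander; origin at the centre of its underside
- fan: flat black cooling fan, 65x96x11 mm, bystander; origin at the centre of its underside
- disk_drive: flat silver disk drive, 70x100x11 mm, bystander; origin at the centre of its underside
- screwdriver: thin precision screwdriver with a ribbed handle, 16x146x16 mm, bystander; origin at the centre of its underside
Things that resemble listed ones, but are neither listed nor needed, are in the scene too. What is shaped like the part that bears spanner_grip but purple is not meant.

How it is judged (in metres and radians):
On the way, in this order (a step that is already met when the one before it is completed fails the run):
1. both prongs are at least 5 mm deep in the ring's two holes before the ring is turned (((horizontal distance between prong_a and hole_a below 0.006 m and horizontal distance between prong_b and hole_b below 0.006 m) or (horizontal distance between prong_a and hole_b below 0.006 m and horizontal distance between prong_b and hole_a below 0.006 m)) and z of each of prong_a, prong_b in the frame of ring_face below -0.005 m and value of joint lock_ring below 0.6 rad), for 0.2 s.
2. the ring is turned to its open stop (within 0.08 rad) with both prongs in the holes (((horizontal distance between prong_a and hole_a below 0.007 m and horizontal distance between prong_b and hole_b below 0.007 m) or (horizontal distance between prong_a and hole_b below 0.007 m and horizontal distance between prong_b and hole_a below 0.007 m)) and z of each of prong_a, prong_b in the frame of ring_face below -0.005 m and value of joint lock_ring above 1.07 rad), for 0.1 s.
At the end, for the whole second after the job is handed in: The lock ring stands at its open stop (above 1.07 of 1.15 rad), and the spanner stands released and at rest in its rest: upright within 0.08 rad, its yoke flat on the rest (spanner_grip 62 to 70 mm above the rest's origin), within 18 mm along and 9 mm across the slot (value of joint lock_ring above 1.07 rad and x of spanner_grip in the frame of spanner_rest between -0.018 and 0.018 m and y of spanner_grip in the frame of spanner_rest between -0.009 and 0.009 m and z of spanner_grip in the frame of spanner_rest between 0.062 and 0.07 m and angle between spanner_grip's own z axis and vertical below 0.08 rad); the robot touches nothing.
It fails at once if the screw dish is moved by more than 25 mm (distance of screw_dish from where it was at the start of the episode above 0.025 m).
It fails at once if the fan is moved by more than 25 mm (distance of fan from where it was at the start of the episode above 0.025 m).
It fails at once if the disk drive is moved by more than 25 mm (distance of disk_drive from where it was at the start of the episode above 0.025 m).
It fails at once if the screwdriver is moved by more than 25 mm (distance of screwdriver from where it was at the start of the episode above 0.025 m).
It also fails if it takes over 53 s, if anything falls off the work surface, if the arm or the gripper's body presses on something with over 40 N, if the wrist force passes 120 N, or if a joint passes its speed limit or range.

## Working session

There is one attempt and no reset: what is moved stays moved. The work goes in short steps, Python scripts to look and compute and a tool call to move; the robot and the scene stay as the last step left them, time stands still between calls to the robot, and variables do not carry over. Pictures are saved under pics/ and viewed, at most 10 in all, crops included, and the job is handed in when it is done.

Besides the shell and the picture viewer there is one more tool, called as name([rows], argument=value, ...), one row to a line, values as JSON. drive_tool: Moves the arm, as the interface text tells. Its arguments: {"type":"object","properties":{"moves":{"type":"array","items":{"type":"object","properties":{"delta_pos":{"type":"array","items":{"type":"number"}},"turn":{"type":"number"},"claw":{"type":"number"}}}}},"required":["moves"]}

```bash
ls; mkdir -p pics; cat > h.py <<'E'
import numpy as np, cv2
from station import monitor, cams, ticket
def cap(n):
    c=cams.capture(n); h=c["color"].shape[0]
    f=h/2/np.tan(np.radians(c["vertical_fov"])/2)
    z=c["range_z"]; v,u=np.mgrid[:z.shape[0],:z.shape[1]]
    P=np.stack([(u-c["cx"])/f*z,(v-c["cy"])/f*z,z],-1)
    E=np.array(c["extrinsics"]); W=P@E[:3,:3].T+E[:3,3]; W[z==0]=np.nan
    return c,W
def save(name,img,k=1):
    cv2.imwrite("pics/"+name,cv2.resize(img[:,:,::-1],None,fx=k,fy=k))
E
python3 - <<'E'
from h import *
for n in("top","side"):
    c,W=cap(n); save(n+"0.png",c["color"],1.5); np.savez(n+"0.npz",c=c["color"],W=W)
    print(np.array(c["extrinsics"])[:3].round(3),c["vertical_fov"])
print(monitor.sense())
E
```

```text
pics
[[-0.007 -0.994  0.112  0.408]
 [-1.     0.004 -0.02  -0.395]
 [ 0.02  -0.112 -0.993  1.129]] 43.510749993517734
[[ 1.    -0.004 -0.018  0.531]
 [ 0.012 -0.624  0.781 -1.157]
 [-0.014 -0.781 -0.624  0.693]] 51.74437901912407
{'time_s': 0.1, 'joints': array([-5.85792345e+01,  2.20861958e+01,  3.87482287e-01, -2.35841768e-02,
       -6.84108158e+01, -1.48182765e+01]), 'joint_velocities': array([ 0.06083665, -0.07741389,  0.18231156,  0.11977846,  0.03170384,
       -0.0958859 ]), 'effort': array([-2.59516792e-04, -3.91692281e+01,  1.87936020e+01,  4.23194915e+00,
        1.34273322e-02, -7.81037716e-05]), 'tcp_pos': array([ 0.17845544, -0.59842399,  0.2215743 ]), 'ee_rot': array([[-9.58353492e-01, -2.85583850e-01, -6.69942153e-04],
       [-2.85584611e-01,  9.58351751e-01,  1.83083262e-03],
       [ 1.19184008e-04,  1.94591000e-03, -9.99998100e-01]]), 'wrist_force': array([0.2940868 , 0.28055095, 0.6256557 ]), 'moment': array([ 0.00189241, -0.00189715,  0.02123143]), 'gripper_force': 0.0, 'gripper_width': 1.0017830612117335}
```

View pics/top0.png

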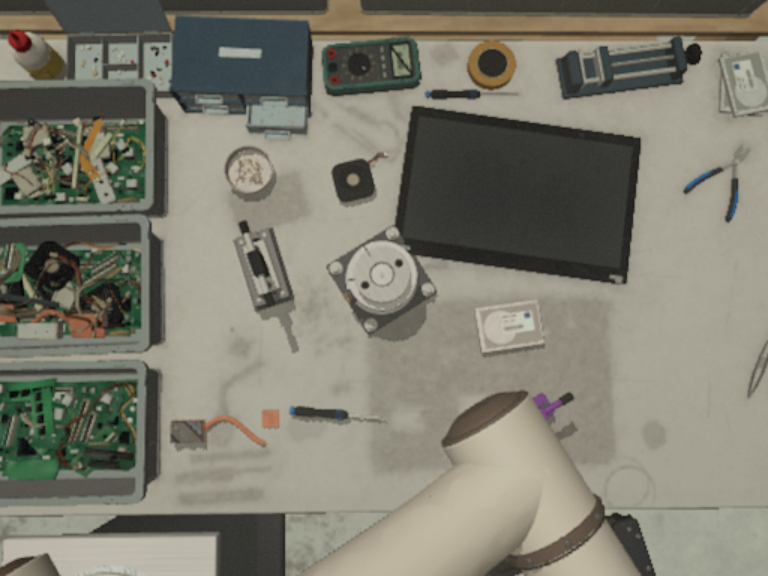

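View pics/side0.png

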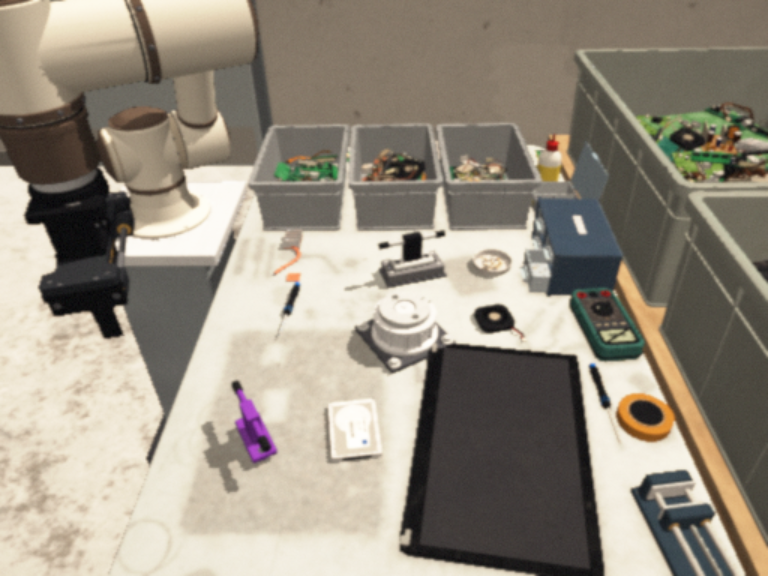

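The top view shows the rest and the steel spanner at about (262,265), and the ring at (382,275) with dark holes near (401,263) and (365,285). Candidates for the spanner:
- the black-gripped one in the grey rest, at (262,265) in the top view and (412,250) in the side view
- the purple one, at (550,402) in the top view and (255,430) in the side view, which is excluded by its colour

I choose the one in the rest and check it in a close crop.

```bash
python3 - <<'E'
from h import *
d=np.load("top0.npz"); s=np.load("side0.npz")
a=cv2.resize(d["c"][140:240,145:300],None,fx=5,fy=5,interpolation=cv2.INTER_CUBIC)
save("crop0.png",a)
for n,D in(("top",d),("side",s)):
    W=D["W"]; x,y,z=W[...,0],W[...,1],W[...,2]
    v,u=np.mgrid[:384,:512]
    box=((u>145)&(u<205)&(v>140)&(v<215)) if n=="top" else ((u>240)&(u<310)&(v>145)&(v<200))
    for lo,hi in((.018,.035),(.07,.088),(.083,.1)):
        m=box&(z>lo)&(z<hi); p=np.c_[x[m],y[m]]
        if len(p)<5: print(n,lo,len(p)); continue
        r=cv2.minAreaRect(p.astype(np.float32)*1000); print(n,lo,len(p),p.mean(0).round(4),np.median(z[m]).round(4),[np.round(q,1) for q in r])
    box=((u>210)&(u<300)&(v>145)&(v<230)) if n=="top" else ((u>235)&(u<310)&(v>190)&(v<245))
    m=box&(z>.064)&(z<.078); p=np.c_[x[m],y[m]].astype(np.float32)*1000
    print(n,"ring",len(p),cv2.minEnclosingCircle(p),np.median(z[m]),p.mean(0))
E
```

```text
top 0.018 619 [ 0.5521 -0.2262] 0.027 [array([ 552.1, -224. ]), array([112.6,  56.3]), np.float64(17.8)]
top 0.07 240 [ 0.5491 -0.2262] 0.0843 [array([ 550.7, -225.5]), array([131.3,  17.5]), np.float64(18.4)]
top 0.083 300 [ 0.5491 -0.2257] 0.0874 [array([ 550.5, -225. ]), array([131.2,  18.1]), np.float64(19.5)]
top ring 1054 ((535.2689819335938, -408.408935546875), 42.19745635986328) 0.07040340429774827 [ 534.9265  -408.16006]
side 0.018 518 [ 0.5523 -0.1861] 0.0254 [array([ 580.7, -141.7]), array([210. , 209.8]), np.float64(16.4)]
side 0.07 274 [ 0.5499 -0.271 ] 0.0791 [array([ 539., -292.]), array([210. , 112.3]), np.float64(76.6)]
side 0.083 126 [ 0.5529 -0.2293] 0.0858 [array([ 554.2, -228.1]), array([129.8,  22.5]), np.float64(24.6)]
side ring 618 ((537.0379638671875, -410.8427734375), 43.14870834350586) 0.06974216571517144 [ 538.6455  -413.30746]
```

View pics/crop0.png

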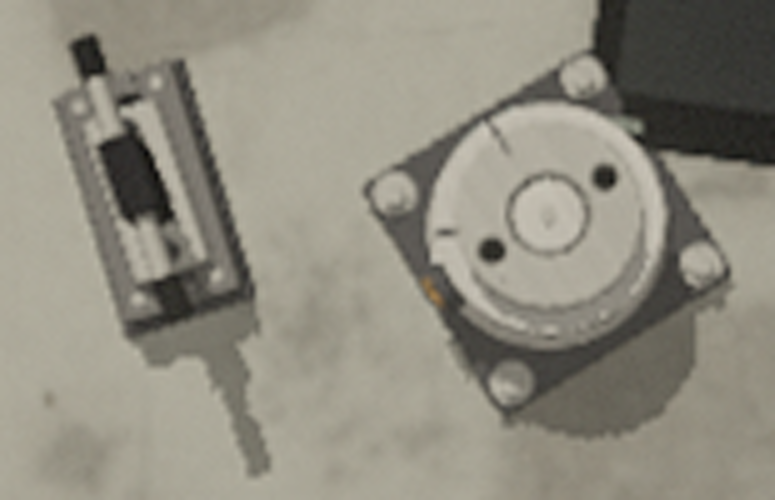

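The crop confirms the choice: a steel T-bar with a black grip at crop (135,175), in the grey rest. The ring's holes are at crop (603,178) and (491,250). Next I go above the spanner and take a closer look with the wrist camera.

```bash
cat >> h.py <<'E'
def go(x,y,z,yaw=None):
    """tool-axis shift (mm) from the measured pose to xyz, and turn (rad) for tool x along yaw (deg, mod 180)"""
    s=monitor.sense(); R=np.array(s["ee_rot"]); d=R.T@(np.array([x,y,z])-s["tcp_pos"])*1000
    a=np.degrees(np.arctan2(R[1,0],R[0,0])); t=None if yaw is None else np.radians(-((yaw-a+90)%180-90))
    print("shift",d.round(1),"turn",t and round(t,4),"yaw",a.round(2),"tcp",s["tcp_pos"].round(4),"j",s["joints"].round(1),"F",s["wrist_force"].round(1))
E
python3 - <<'E'
from h import *
go(.551,-.226,.22,18.5)
E
```

```text
shift [-463.4  250.5    2. ] turn -0.0333 yaw -163.41 tcp [ 0.1785 -0.5984  0.2216] j [-58.6  22.1   0.4  -0.  -68.4 -14.8] F [0.3 0.3 0.6]
```

drive_tool([
  {"delta_pos":[-20,10,0]},
  {"delta_pos":[-40,22,0]},
  {"delta_pos":[-45,25,0]},
  {"delta_pos":[-45,25,0]},
  {"delta_pos":[-45,25,0]},
  {"delta_pos":[-45,25,0]},
  {"delta_pos":[-45,25,0]},
  {"delta_pos":[-45,24,0]},
  {"delta_pos":[-45,24,0]},
  {"delta_pos":[-45,24,0]},
  {"delta_pos":[-30,15,0]},
  {"delta_pos":[-13,7,2],"turn":-0.033},
])

```text
invalid input
```

drive_tool([
  {"delta_pos":[0,0,0]},
  {"delta_pos":[0,0,0]},
])

```text
invalid input
```

```bash
python3 - <<'E'
from h import *
go(.551,-.226,.22,18.5)
c,W=cap("wrist"); a=c["color"]; t,_=cap("top")
save("w1.png",np.hstack([cv2.resize(a,(400,300)),cv2.resize(t["color"][120:270,120:320],(400,300))]))
np.savez("w1.npz",c=a,W=W); E=np.array(c["extrinsics"]); print(E[:3].round(3),c["vertical_fov"])
x,y,z=np.moveaxis(W,-1,0)
near=np.hypot(x-.551,y+.226)<.09
for lo,hi in((.02,.032),(.033,.04),(.07,.085),(.083,.1)):
    m=near&(z>lo)&(z<hi); p=np.c_[x[m],y[m]].astype(np.float32)*1000
    if len(p)>9: print(lo,len(p),np.median(z[m]).round(4),[np.round(q,1) for q in cv2.minAreaRect(p)])
E
```

```text
shift [-463.4  250.5    2. ] turn -0.0333 yaw -163.41 tcp [ 0.1785 -0.5984  0.2216] j [-58.6  22.1   0.4  -0.  -68.4 -14.8] F [0.3 0.3 0.6]
[[-0.286  0.918  0.275  0.103]
 [ 0.958  0.273  0.083 -0.621]
 [ 0.001  0.287 -0.958  0.383]] 68.07935015278304
```

View pics/w1.png

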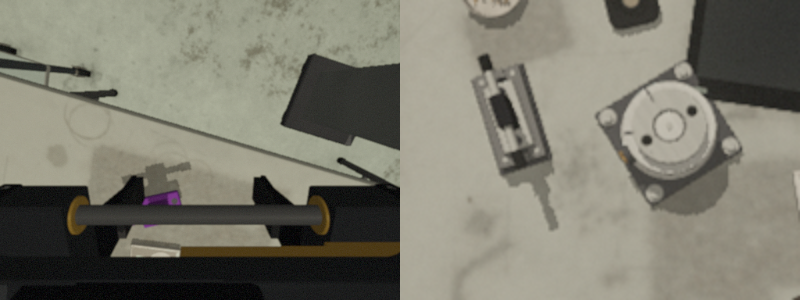

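The arm has not moved because the calls were refused, probably because every key is needed in each row. The wrist view still shows the purple decoy between the fingers at (160,208). I resend with complete rows.

drive_tool([
  {"delta_pos":[-20,10,0],"turn":0,"claw":1},
  {"delta_pos":[-40,22,0],"turn":0,"claw":1},
  {"delta_pos":[-45,25,0],"turn":0,"claw":1},
  {"delta_pos":[-45,25,0],"turn":0,"claw":1},
  {"delta_pos":[-45,25,0],"turn":0,"claw":1},
  {"delta_pos":[-45,25,0],"turn":0,"claw":1},
  {"delta_pos":[-45,25,0],"turn":0,"claw":1},
  {"delta_pos":[-45,24,0],"turn":0,"claw":1},
  {"delta_pos":[-45,24,0],"turn":0,"claw":1},
  {"delta_pos":[-45,24,0],"turn":0,"claw":1},
  {"delta_pos":[-30,15,0],"turn":0,"claw":1},
  {"delta_pos":[-13,7,2],"turn":-0.033,"claw":1},
])

```text
time_s: 1.7
tcp_pos: [0.5517, -0.2238, 0.2204]
ee_rot: [[-0.947, -0.321, 0.0], [-0.321, 0.947, 0.0], [-0.0, 0.0, -1.0]]
wrist_force: [-0.1, -0.1, -0.0]
gripper_width: 0.999
gripper_force: 0.0
```

```bash
python3 - <<'E'
from h import *
go(.551,-.226,.22,18.5)
c,W=cap("wrist"); a=c["color"]
save("w2.png",a,1.3); np.savez("w2.npz",c=a,W=W)
x,y,z=np.moveaxis(W,-1,0)
near=np.hypot(x-.551,y+.226)<.085
for lo,hi in((.02,.031),(.033,.042),(.07,.083),(.083,.1)):
    m=near&(z>lo)&(z<hi); p=np.c_[x[m],y[m]].astype(np.float32)*1000
    if len(p)>9: print(lo,len(p),np.median(z[m]).round(4),p.mean(0).round(1),[np.round(q,1) for q in cv2.minAreaRect(p)])
E
```

```text
shift [ 1.4 -1.9  0.4] turn 0.0041 yaw -161.26 tcp [ 0.5517 -0.2238  0.2204] j [ -6.5  19.2  -4.1  -0.  -66.7 -64.7] F [-0.1 -0.1 -0. ]
0.02 1636 0.0249 [ 551.1 -226.8] [array([ 554.2, -226. ]), array([111.8,  55.4]), np.float64(17.5)]
0.033 873 0.0348 [ 547.6 -228. ] [array([ 552.9, -227. ]), array([78.7, 35.4]), np.float64(19.4)]
0.07 533 0.0818 [ 550.6 -227.6] [array([ 553. , -227.5]), array([131.3,  17.3]), np.float64(18.1)]
0.083 879 0.0881 [ 549.  -228.2] [array([ 553.1, -226.8]), array([130.8,  17.6]), np.float64(21.0)]
```

View pics/w2.png

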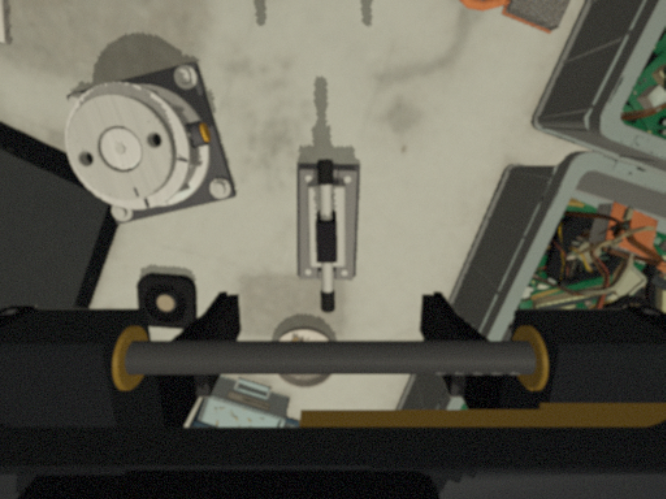

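The wrist view shows the spanner in its rest at (326,235), clear of the fingers, the ring at (120,148) with holes at (86,158) and (154,140), and a bin edge on the right that needs a clearance check.

```bash
python3 - <<'E'
from h import *
W=np.load("top0.npz")["W"]; x,y,z=np.moveaxis(W,-1,0); th=np.radians(18.3)
X=(x-.552)*np.cos(th)+(y+.226)*np.sin(th); Y=-(x-.552)*np.sin(th)+(y+.226)*np.cos(th)
m=(abs(X)<.06)&(abs(Y)<.12)&(abs(Y)>.05); print("max z near",np.nanmax(z[m]))
for f,s in(("top0.npz",None),("w2.npz",None)):
    D=np.load(f); W=D["W"]; C=D["c"]; g=C.max(-1).astype(int); x,y,z=np.moveaxis(W,-1,0)
    # homography from image to ring plane z=.07
    m=(abs(z-.07)<.004)&(np.hypot(x-.536,y+.409)<.05)
    v,u=np.nonzero(m); H,_=cv2.findHomography(np.c_[u,v].astype(np.float32),np.c_[x[m],y[m]].astype(np.float32)*1000,cv2.RANSAC,1.5)
    p=np.c_[x[m],y[m]].astype(np.float32)*1000; print(f,"circle",cv2.minEnclosingCircle(p),np.median(z[m]))
    vv,uu=np.mgrid[:384,:512]; q=cv2.perspectiveTransform(np.c_[uu.ravel(),vv.ravel()].astype(np.float32)[None],H)[0].reshape(384,512,2)
    r=np.hypot(q[...,0]-536,q[...,1]+409); k=((r<39)&(r>21)&(g<75)).astype(np.uint8)
    n,l,st,ce=cv2.connectedComponentsWithStats(k)
    for i in range(1,n):
        if st[i,4]>=4:
            w=np.clip(110-g[l==i],1,None); print(st[i,4],ce[i].round(1),np.average(q[l==i],0,w).round(1))
E
```

```text
max z near 0.06000759751126861
top0.npz circle ((535.3692626953125, -408.2394714355469), 42.03497314453125) 0.07039545676823389
13 [265.5 175.2] [ 552.4 -433.9]
15 [243.1 189.5] [ 520.3 -383.9]
w2.npz circle ((537.1893920898438, -410.31573486328125), 42.47507858276367) 0.06897272719680297
41 [119.7 107.3] [ 520.9 -383. ]
28 [ 68.  121.3] [ 552.8 -432.5]
```

drive_tool([
  {"delta_pos":[0,-2,20],"turn":0.006,"claw":1},
  {"delta_pos":[0,0,30],"turn":0,"claw":1},
  {"delta_pos":[0,0,20],"turn":0,"claw":1},
])

```text
time_s: 2.12
tcp_pos: [0.5497, -0.2282, 0.1492]
ee_rot: [[-0.951, -0.311, -0.002], [-0.311, 0.951, 0.001], [0.002, 0.001, -1.0]]
wrist_force: [-0.6, -0.0, -0.6]
gripper_width: 1.0
gripper_force: 0.0
```

drive_tool([
  {"delta_pos":[-2.5,1,20],"turn":-0.004,"claw":1},
  {"delta_pos":[0,0,30],"turn":0,"claw":1},
  {"delta_pos":[0,0,30],"turn":0,"claw":1},
  {"delta_pos":[0,0,15],"turn":0,"claw":1},
  {"delta_pos":[0,0,6],"turn":0,"claw":1},
  {"delta_pos":[0,0,0],"turn":0,"claw":1},
])

```text
time_s: 2.88
tcp_pos: [0.5535, -0.2265, 0.05]
ee_rot: [[-0.949, -0.315, 0.001], [-0.315, 0.949, -0.0], [-0.001, -0.0, -1.0]]
wrist_force: [-0.4, -0.4, 0.1]
gripper_width: 1.0
gripper_force: 0.0
```

drive_tool([
  {"delta_pos":[0,0,0],"turn":0,"claw":0.4},
  {"delta_pos":[0,0,0],"turn":0,"claw":0.3},
  {"delta_pos":[0,0,0],"turn":0,"claw":0.3},
  {"delta_pos":[0,0,0],"turn":0,"claw":0},
  {"delta_pos":[0,0,0],"turn":0,"claw":0},
  {"delta_pos":[0,0,0],"turn":0,"claw":0},
  {"delta_pos":[0,0,0],"turn":0,"claw":0},
])

```text
time_s: 3.75
tcp_pos: [0.5533, -0.2262, 0.0495]
ee_rot: [[-0.949, -0.315, -0.0], [-0.315, 0.949, 0.0], [0.0, 0.0, -1.0]]
wrist_force: [0.9, -0.8, -0.4]
gripper_width: 0.29
gripper_force: 0.0
```

drive_tool([
  {"delta_pos":[0,0,0],"turn":0,"claw":0},
  {"delta_pos":[0,0,0],"turn":0,"claw":0},
  {"delta_pos":[0,0,0],"turn":0,"claw":0},
  {"delta_pos":[0,0,0],"turn":0,"claw":0},
  {"delta_pos":[0,0,0],"turn":0,"claw":0},
])

```text
time_s: 4.38
tcp_pos: [0.5533, -0.2263, 0.0495]
ee_rot: [[-0.949, -0.315, 0.0], [-0.315, 0.949, -0.0], [-0.0, -0.0, -1.0]]
wrist_force: [-0.1, -1.6, -1.8]
gripper_width: 0.207
gripper_force: 29.9
```

drive_tool([
  {"delta_pos":[0,0,-10],"turn":0,"claw":0},
  {"delta_pos":[0,0,-20],"turn":0,"claw":0},
  {"delta_pos":[0,0,-30],"turn":0,"claw":0},
  {"delta_pos":[0,0,-30],"turn":0,"claw":0},
  {"delta_pos":[0,0,-20],"turn":0,"claw":0},
  {"delta_pos":[12,-27.5,0],"turn":0,"claw":0},
  {"delta_pos":[16,-35,0],"turn":0,"claw":0},
  {"delta_pos":[16,-35,0],"turn":0,"claw":0},
  {"delta_pos":[16,-35,0],"turn":0,"claw":0},
  {"delta_pos":[10,-25,0],"turn":0,"claw":0},
  {"delta_pos":[4,-10,0],"turn":0,"claw":0},
  {"delta_pos":[0,0,0],"turn":0.1,"claw":0},
])

```text
time_s: 5.88
tcp_pos: [0.5354, -0.4087, 0.1593]
ee_rot: [[-0.977, -0.215, -0.001], [-0.215, 0.977, 0.001], [0.001, 0.001, -1.0]]
wrist_force: [0.1, 0.7, -2.6]
gripper_width: 0.207
gripper_force: 29.9
```

drive_tool([
  {"delta_pos":[0,0,0],"turn":0.16,"claw":0},
  {"delta_pos":[0,0,0],"turn":0.16,"claw":0},
  {"delta_pos":[0,0,0],"turn":0.16,"claw":0},
  {"delta_pos":[0,0,0],"turn":0.16,"claw":0},
  {"delta_pos":[0,0,0],"turn":0.16,"claw":0},
  {"delta_pos":[0,0,0],"turn":0.16,"claw":0},
  {"delta_pos":[0,0,0],"turn":0.16,"claw":0},
  {"delta_pos":[0,0,0],"turn":0.1,"claw":0},
  {"delta_pos":[0,0,0],"turn":0,"claw":0},
  {"delta_pos":[0,0,0],"turn":0,"claw":0},
])

```text
time_s: 7.12
tcp_pos: [0.5359, -0.408, 0.1596]
ee_rot: [[-0.543, 0.84, -0.0], [0.84, 0.543, 0.0], [0.0, 0.0, -1.0]]
wrist_force: [-0.4, 0.5, -2.7]
gripper_width: 0.207
gripper_force: 29.9
```

```bash
python3 - <<'E'
from h import *
go(.536,-.4085,.1595,-57.3)
o=[]
for n in("wrist","side"):
    c,W=cap(n); np.savez(n+"3.npz",c=c["color"],W=W); o.append(c["color"])
    x,y,z=np.moveaxis(W,-1,0); near=np.hypot(x-.536,y+.4085)<.085
    for lo,hi in((.128,.15),(.185,.197),(.195,.206)):
        m=near&(z>lo)&(z<hi); p=np.c_[x[m],y[m]].astype(np.float32)*1000
        if len(p)>9: print(n,lo,len(p),np.median(z[m]).round(4),[np.round(q,1) for q in cv2.minAreaRect(p)])
save("a3.png",np.vstack([cv2.resize(o[0],(400,300)),cv2.resize(o[1][130:280,200:400],(400,300))]))
E
```

```text
shift [-0.4 -0.2  0.1] turn 0.0028 yaw 122.86 tcp [ 0.5359 -0.408   0.1596] j [ -23.6   29.3    3.    -0.   -63.7 -123.6] F [-0.4  0.5 -2.7]
wrist 0.128 1608 0.145 [array([ 523.4, -389.4]), array([36. , 36.2]), np.float64(33.3)]
wrist 0.185 3171 0.1927 [array([ 524.2, -393.7]), array([38.6, 94.4]), np.float64(47.7)]
wrist 0.195 1850 0.199 [array([ 521.3, -391.7]), array([35.8, 81. ]), np.float64(51.0)]
side 0.128 257 0.1457 [array([ 536.3, -409.1]), array([36.4, 79.1]), np.float64(33.0)]
side 0.185 161 0.1925 [array([ 545.2, -436.6]), array([44.7, 70.4]), np.float64(18.3)]
side 0.195 132 0.1998 [array([ 550.6, -422.9]), array([43. , 75.2]), np.float64(52.7)]
```

View pics/a3.png

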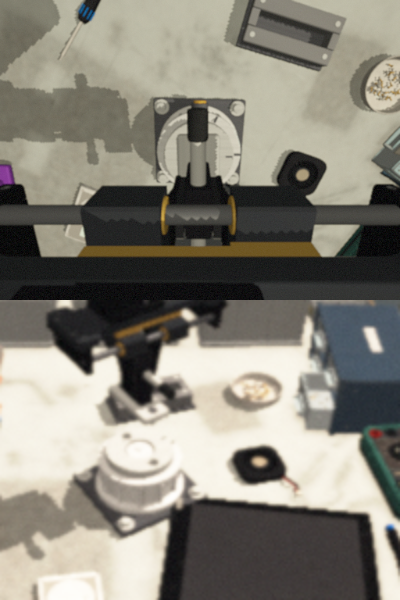

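In the upper (wrist) half the spanner is held over the ring, with the yoke at (197,150). In the lower (side) half the yoke is at (150,400), above the ring with holes at (125,438) and (153,462). The yoke centre from depth agrees with the TCP to about 1 mm. I descend to just above the face, then step down while watching the force.

drive_tool([
  {"delta_pos":[-0.4,-0.2,10],"turn":0.003,"claw":0},
  {"delta_pos":[0,0,20],"turn":0,"claw":0},
  {"delta_pos":[0,0,15],"turn":0,"claw":0},
  {"delta_pos":[0,0,6],"turn":0,"claw":0},
  {"delta_pos":[0,0,0],"turn":0,"claw":0},
  {"delta_pos":[0,0,2],"turn":0,"claw":0},
  {"delta_pos":[0,0,2],"turn":0,"claw":0},
  {"delta_pos":[0,0,1],"turn":0,"claw":0},
  {"delta_pos":[0,0,1],"turn":0,"claw":0},
  {"delta_pos":[0,0,0],"turn":0,"claw":0},
])

```text
time_s: 8.48
tcp_pos: [0.5359, -0.409, 0.1025]
ee_rot: [[-0.538, 0.843, -0.0], [0.843, 0.538, 0.0], [0.0, -0.0, -1.0]]
wrist_force: [-0.4, 0.3, -3.7]
gripper_width: 0.205
gripper_force: 29.9
```

drive_tool([
  {"delta_pos":[0,0,1],"turn":0,"claw":0},
  {"delta_pos":[0,0,1],"turn":0,"claw":0},
  {"delta_pos":[0,0,1],"turn":0,"claw":0},
  {"delta_pos":[0,0,0],"turn":0,"claw":0},
])

```text
time_s: 8.98
tcp_pos: [0.5361, -0.4091, 0.0995]
ee_rot: [[-0.538, 0.843, 0.0], [0.843, 0.538, -0.0], [-0.0, 0.0, -1.0]]
wrist_force: [0.6, -0.2, -2.6]
gripper_width: 0.2
gripper_force: 29.9
```

drive_tool([
  {"delta_pos":[0,0,1],"turn":0,"claw":0},
  {"delta_pos":[0,0,1],"turn":0,"claw":0},
  {"delta_pos":[0,0,1],"turn":0,"claw":0},
  {"delta_pos":[0,0,1],"turn":0,"claw":0},
  {"delta_pos":[0,0,0],"turn":0,"claw":0},
  {"delta_pos":[0,0,0],"turn":0,"claw":0},
])

```text
time_s: 9.72
tcp_pos: [0.5361, -0.4091, 0.0956]
ee_rot: [[-0.538, 0.843, 0.0], [0.843, 0.538, -0.0], [-0.0, 0.0, -1.0]]
wrist_force: [1.4, -1.3, -2.7]
gripper_width: 0.209
gripper_force: 29.9
```

Both prongs sit about 8 mm deep with no contact force. Now I turn the ring anticlockwise.

drive_tool([
  {"delta_pos":[0,0,0],"turn":-0.05,"claw":0},
  {"delta_pos":[0,0,0],"turn":-0.08,"claw":0},
  {"delta_pos":[0,0,0],"turn":-0.08,"claw":0},
  {"delta_pos":[0,0,0],"turn":-0.08,"claw":0},
  {"delta_pos":[0,0,0],"turn":-0.08,"claw":0},
  {"delta_pos":[0,0,0],"turn":-0.08,"claw":0},
  {"delta_pos":[0,0,0],"turn":-0.05,"claw":0},
  {"delta_pos":[0,0,0],"turn":0,"claw":0},
])

```text
time_s: 10.72
tcp_pos: [0.5362, -0.4093, 0.0956]
ee_rot: [[-0.876, 0.482, 0.001], [0.482, 0.876, -0.0], [-0.001, -0.0, -1.0]]
wrist_force: [2.0, -2.0, -3.5]
gripper_width: 0.202
gripper_force: 29.9
```

```bash
python3 -c "
from h import *
s=monitor.sense();print(s['moment'].round(3));go(.5361,-.4091,.0956)"
```

```text
[-0.615 -0.554 -0.11 ]
shift [ 0.2  0.1 -0. ] turn None yaw 151.18 tcp [ 0.5362 -0.4093  0.0956] j [-23.6  32.6  -1.2   0.  -56.2 -95.2] F [ 2.  -2.  -3.5]
```

drive_tool([
  {"delta_pos":[0,0,0],"turn":-0.08,"claw":0},
  {"delta_pos":[0,0,0],"turn":-0.08,"claw":0},
  {"delta_pos":[0,0,0],"turn":-0.08,"claw":0},
  {"delta_pos":[0,0,0],"turn":-0.08,"claw":0},
  {"delta_pos":[0,0,0],"turn":-0.05,"claw":0},
  {"delta_pos":[0,0,0],"turn":0,"claw":0},
])

```text
time_s: 11.48
tcp_pos: [0.536, -0.4097, 0.0956]
ee_rot: [[-0.991, 0.133, 0.001], [0.133, 0.991, -0.001], [-0.001, -0.001, -1.0]]
wrist_force: [1.3, -3.6, -3.8]
gripper_width: 0.206
gripper_force: 29.9
```

```bash
python3 -c "
from h import *
s=monitor.sense();print(s['moment'].round(3));go(.5361,-.4091,.0956)"
```

```text
[-1.28  -0.467 -0.098]
shift [0.  0.6 0. ] turn None yaw 172.35 tcp [ 0.536  -0.4097  0.0956] j [-23.7  32.6  -1.2   0.  -56.2 -74. ] F [ 1.3 -3.6 -3.8]
```

drive_tool([
  {"delta_pos":[0,0,0],"turn":-0.05,"claw":0},
  {"delta_pos":[0,0,0],"turn":-0.05,"claw":0},
  {"delta_pos":[0,0,0],"turn":-0.05,"claw":0},
  {"delta_pos":[0,0,0],"turn":0,"claw":0},
])

```text
time_s: 11.98
tcp_pos: [0.5361, -0.4098, 0.0957]
ee_rot: [[-1.0, -0.016, 0.001], [-0.016, 1.0, -0.001], [-0.001, -0.001, -1.0]]
wrist_force: [1.2, -5.8, -3.5]
gripper_width: 0.204
gripper_force: 29.9
```

```bash
python3 -c "
from h import *
s=monitor.sense();print(s['moment'].round(3));go(.5361,-.4091,.0956)"
```

```text
[-1.687 -0.471 -0.167]
shift [-0.   0.7  0.1] turn None yaw -179.08 tcp [ 0.5361 -0.4098  0.0957] j [-23.7  32.6  -1.2   0.1 -56.2 -65.4] F [ 1.2 -5.8 -3.5]
```

drive_tool([
  {"delta_pos":[0,0,0],"turn":-0.05,"claw":0},
  {"delta_pos":[0,0,0],"turn":-0.05,"claw":0},
  {"delta_pos":[0,0,0],"turn":0,"claw":0},
])

```text
time_s: 12.35
tcp_pos: [0.5363, -0.4098, 0.0958]
ee_rot: [[-0.993, -0.116, 0.001], [-0.116, 0.993, -0.001], [-0.001, -0.002, -1.0]]
wrist_force: [2.2, -5.5, -3.7]
gripper_width: 0.205
gripper_force: 29.9
```

```bash
python3 -c "
from h import *
s=monitor.sense();print(s['moment'].round(3));go(.5361,-.4091,.0956)"
```

```text
[-1.756 -0.462 -0.069]
shift [0.1 0.7 0.2] turn None yaw -173.34 tcp [ 0.5363 -0.4098  0.0958] j [-23.7  32.6  -1.1   0.1 -56.2 -59.7] F [ 2.2 -5.5 -3.7]
```

drive_tool([
  {"delta_pos":[0,0,0],"turn":-0.04,"claw":0},
  {"delta_pos":[0,0,0],"turn":-0.04,"claw":0},
  {"delta_pos":[0,0,0],"turn":0,"claw":0},
])

```text
time_s: 12.72
tcp_pos: [0.5365, -0.4101, 0.0959]
ee_rot: [[-0.981, -0.194, 0.002], [-0.194, 0.981, -0.002], [-0.002, -0.002, -1.0]]
wrist_force: [1.5, -6.1, -3.7]
gripper_width: 0.204
gripper_force: 30.1
```

```bash
python3 -c "
from h import *
s=monitor.sense();print(s['moment'].round(3));go(.5361,-.4091,.0956)
c,W=cap('side');t,_=cap('top');save('b4.png',np.hstack([cv2.resize(c['color'][150:260,210:330],(400,367)),cv2.resize(t['color'][140:240,200:309],(400,367))]))"
```

```text
[-1.949 -0.654 -0.408]
shift [0.2 1.1 0.3] turn None yaw -168.83 tcp [ 0.5365 -0.4101  0.0959] j [-23.7  32.6  -1.1   0.1 -56.1 -55.2] F [ 1.5 -6.1 -3.7]
```

View pics/b4.png

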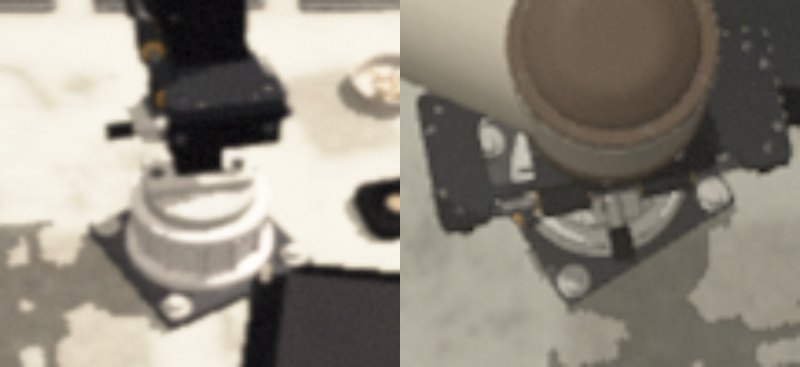

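The yoke sits flush on the ring (side half, (200,170)) and the moment has risen to 0.41 N m, so the stop looks near. I nudge once more to confirm it.

drive_tool([
  {"delta_pos":[0,0,0],"turn":-0.03,"claw":0},
  {"delta_pos":[0,0,0],"turn":-0.02,"claw":0},
  {"delta_pos":[0,0,0],"turn":0,"claw":0},
])

```text
time_s: 13.2
tcp_pos: [0.5362, -0.4101, 0.0959]
ee_rot: [[-0.971, -0.241, 0.002], [-0.241, 0.971, -0.001], [-0.001, -0.002, -1.0]]
wrist_force: [1.7, -6.2, -3.0]
gripper_width: 0.209
gripper_force: 30.9
```

```bash
python3 -c "
from h import *
s=monitor.sense();print(s['moment'].round(3));go(.5361,-.4091,.0956)"
```

```text
[-1.972 -0.494 -0.814]
shift [-0.1  1.   0.3] turn None yaw -166.07 tcp [ 0.5362 -0.4101  0.0959] j [-23.7  32.6  -1.1   0.  -56.2 -52.4] F [ 1.7 -6.2 -3. ]
```

The moment is up to 0.81 N m, so the ring is hard on its stop. I back off to unload it, then lift straight out.

drive_tool([
  {"delta_pos":[0,-0.6,0],"turn":0.06,"claw":0},
  {"delta_pos":[0,-0.6,0],"turn":0.06,"claw":0},
  {"delta_pos":[0,0,0],"turn":0,"claw":0},
])

```text
time_s: 13.58
tcp_pos: [0.5359, -0.4096, 0.0954]
ee_rot: [[-0.992, -0.127, -0.001], [-0.127, 0.992, 0.001], [0.001, 0.001, -1.0]]
wrist_force: [1.8, -0.4, -1.5]
gripper_width: 0.202
gripper_force: 29.9
```

```bash
python3 -c "
from h import *
s=monitor.sense();print(s['moment'].round(3));go(.5361,-.4091,.0956)"
```

```text
[-0.265 -0.25   0.033]
shift [-0.3  0.5 -0.2] turn None yaw -172.69 tcp [ 0.5359 -0.4096  0.0954] j [-23.7  32.7  -1.1  -0.  -56.4 -59. ] F [ 1.8 -0.4 -1.5]
```

drive_tool([
  {"delta_pos":[0,0,-3],"turn":0,"claw":0},
  {"delta_pos":[0,0,-5],"turn":0,"claw":0},
  {"delta_pos":[0,0,-8],"turn":0,"claw":0},
  {"delta_pos":[0,0,-16],"turn":0,"claw":0},
  {"delta_pos":[0,0,-20],"turn":0,"claw":0},
  {"delta_pos":[0,0,-12],"turn":0,"claw":0},
  {"delta_pos":[0,0,0],"turn":-0.1,"claw":0},
  {"delta_pos":[0,0,0],"turn":-0.093,"claw":0},
  {"delta_pos":[0,0,0],"turn":0,"claw":0},
])

```text
time_s: 14.7
tcp_pos: [0.5361, -0.4101, 0.16]
ee_rot: [[-0.949, -0.314, 0.0], [-0.314, 0.949, 0.0], [-0.0, 0.0, -1.0]]
wrist_force: [0.4, 0.2, -1.9]
gripper_width: 0.202
gripper_force: 29.9
```

```bash
python3 -c "
from h import *
go(.5533,-.2263,.16,18.35)
c,W=cap('side');save('c5.png',cv2.resize(c['color'][150:250,210:330],(600,500)))
x,y,z=np.moveaxis(W,-1,0)
m=(np.hypot(x-.536,y+.4095)<.06)&(z>.128)&(z<.152);p=np.c_[x[m],y[m]].astype(np.float32)*1000
print(len(p),[np.round(q,1) for q in cv2.minAreaRect(p)])"
```

```text
shift [-74.1 169.    0. ] turn -0.0006 yaw -161.68 tcp [ 0.5361 -0.4101  0.16  ] j [-23.7  29.4   3.2  -0.  -63.8 -48. ] F [ 0.4  0.2 -1.9]
316 [array([ 537.1, -411.6]), array([79.3, 37.8]), np.float64(16.5)]
```

View pics/c5.png

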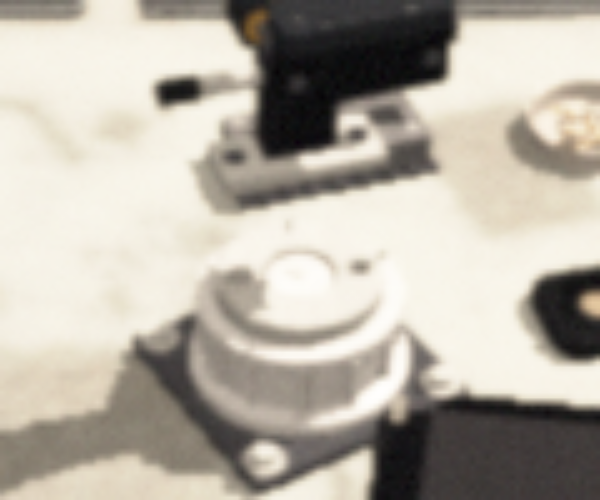

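The crop shows the spanner held level above the ring, with the yoke at (320,160), and the ring's holes turned to (237,272) and (360,267). Now I carry it back over the rest and lower it.

drive_tool([
  {"delta_pos":[-10,22,0],"turn":0,"claw":0},
  {"delta_pos":[-16,37,0],"turn":0,"claw":0},
  {"delta_pos":[-16,37,0],"turn":0,"claw":0},
  {"delta_pos":[-16,37,0],"turn":0,"claw":0},
  {"delta_pos":[-11,25,0],"turn":0,"claw":0},
  {"delta_pos":[-5,11,0],"turn":0,"claw":0},
  {"delta_pos":[0,0,15],"turn":0,"claw":0},
  {"delta_pos":[0,0,30],"turn":0,"claw":0},
  {"delta_pos":[0,0,30],"turn":0,"claw":0},
  {"delta_pos":[0,0,13],"turn":0,"claw":0},
  {"delta_pos":[0,0,5],"turn":0,"claw":0},
  {"delta_pos":[0,0,0],"turn":0,"claw":0},
])

```text
time_s: 16.25
tcp_pos: [0.5535, -0.2269, 0.0668]
ee_rot: [[-0.949, -0.315, 0.001], [-0.315, 0.949, -0.0], [-0.001, -0.001, -1.0]]
wrist_force: [0.1, 0.3, -2.8]
gripper_width: 0.202
gripper_force: 29.9
```

drive_tool([
  {"delta_pos":[0,0,5],"turn":0,"claw":0},
  {"delta_pos":[0,0,5],"turn":0,"claw":0},
  {"delta_pos":[0,0,4],"turn":0,"claw":0},
  {"delta_pos":[0,0,2],"turn":0,"claw":0},
  {"delta_pos":[0,0,1],"turn":0,"claw":0},
  {"delta_pos":[0,0,0],"turn":0,"claw":0},
])

```text
time_s: 17.0
tcp_pos: [0.5532, -0.2264, 0.0496]
ee_rot: [[-0.949, -0.315, 0.0], [-0.315, 0.949, -0.0], [-0.0, -0.0, -1.0]]
wrist_force: [-0.5, 0.6, -1.5]
gripper_width: 0.201
gripper_force: 29.9
```

Seated at the original height with no side load. I release partway, wait, then open fully and lift clear.

drive_tool([
  {"delta_pos":[0,0,0],"turn":0,"claw":0.25},
  {"delta_pos":[0,0,0],"turn":0,"claw":0.4},
  {"delta_pos":[0,0,0],"turn":0,"claw":0.7},
  {"delta_pos":[0,0,0],"turn":0,"claw":1},
  {"delta_pos":[0,0,0],"turn":0,"claw":1},
  {"delta_pos":[0,0,0],"turn":0,"claw":1},
  {"delta_pos":[0,0,0],"turn":0,"claw":1},
  {"delta_pos":[0,0,0],"turn":0,"claw":1},
  {"delta_pos":[0,0,0],"turn":0,"claw":1},
])

```text
time_s: 18.12
tcp_pos: [0.5531, -0.2264, 0.0496]
ee_rot: [[-0.949, -0.315, 0.0], [-0.315, 0.949, -0.0], [-0.0, -0.0, -1.0]]
wrist_force: [0.7, -1.0, -0.6]
gripper_width: 0.99
gripper_force: 0.0
```

drive_tool([
  {"delta_pos":[0,0,-10],"turn":0,"claw":1},
  {"delta_pos":[0,0,-20],"turn":0,"claw":1},
  {"delta_pos":[0,0,-40],"turn":0,"claw":1},
  {"delta_pos":[0,0,-40],"turn":0,"claw":1},
  {"delta_pos":[0,0,-40],"turn":0,"claw":1},
  {"delta_pos":[0,0,-20],"turn":0,"claw":1},
  {"delta_pos":[0,0,0],"turn":0,"claw":1},
  {"delta_pos":[0,0,0],"turn":0,"claw":1},
])

```text
time_s: 19.12
tcp_pos: [0.5524, -0.2262, 0.2186]
ee_rot: [[-0.949, -0.315, -0.002], [-0.315, 0.949, 0.001], [0.001, 0.001, -1.0]]
wrist_force: [-0.2, -0.5, -0.6]
gripper_width: 0.997
gripper_force: 0.0
```

```bash
python3 - <<'E'
from h import *
c,W=cap("wrist"); g=c["color"].max(-1).astype(int); save("d6.png",c["color"],1.3)
x,y,z=np.moveaxis(W,-1,0); near=np.hypot(x-.551,y+.226)<.085
for lo,hi in((.02,.031),(.033,.042),(.083,.1)):
    m=near&(z>lo)&(z<hi); p=np.c_[x[m],y[m]].astype(np.float32)*1000
    print(lo,len(p),np.median(z[m]).round(4),[np.round(q,1) for q in cv2.minAreaRect(p)])
r=np.hypot(x-.536,y+.409)*1000; k=((r<39)&(r>21)&(g<75)).astype(np.uint8)
n,l,st,ce=cv2.connectedComponentsWithStats(k)
for i in range(1,n):
    if st[i,4]>=10: print(st[i,4],ce[i].round(1),np.median(W[l==i],0).round(4))
E
```

```text
0.02 1660 0.0249 [array([ 554.2, -226.3]), array([111.5,  56. ]), np.float64(17.6)]
0.033 872 0.0348 [array([ 552.7, -226.4]), array([79.4, 35.4]), np.float64(17.6)]
0.083 883 0.0882 [array([ 553.1, -226.5]), array([131.6,  17.3]), np.float64(18.5)]
38 [95.7 86.5] [ 0.5087 -0.4172  0.0577]
25 [ 94.  143.4] [ 0.5691 -0.4094  0.0579]
```

View pics/d6.png

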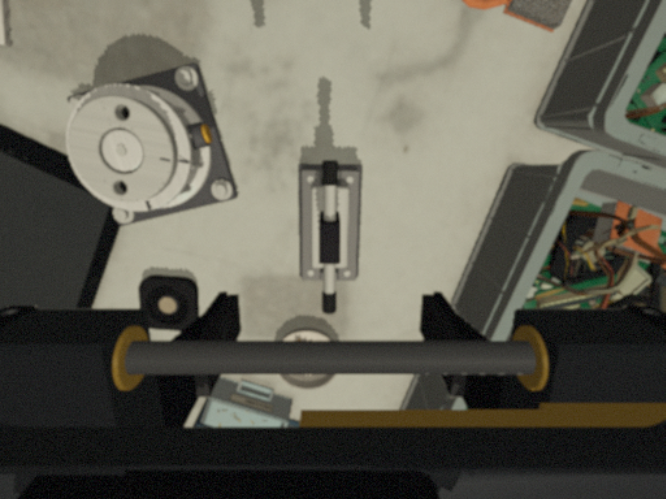

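The final view shows the spanner upright in its rest at (330,235), matching its original pose. The ring's holes are at (122,112) and (120,188). Their axis has turned 64.6° (1.13 rad), so the ring is above 1.07 whatever its start angle. Nothing else has moved, so I hand in.

```bash
python3 -c "
from h import *
print(ticket.finish_job())"
```

```text
the job is handed in; nothing more can be done
None
```

I turned the lock ring anticlockwise to its open stop (about 1.13 rad measured), stood the spanner back upright in its rest and released it; I handed the job in about 19 s into the 53 s limit, and no verdict came back.

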